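Change over the tray slides

ROBOT

A 6-joint arm with a two-finger parallel gripper is mounted at the origin on the work surface; the furniture and walls round the work are solid. World frame = base frame: x ahead of the robot, y to its left, z up, the work surface at z = 0. Lengths are in mm, angles in degrees, forces in N, time in s.
With the tool pointing down it reaches from about 300 to 850 mm from the base axis. Payload 4.2 kg.
Tool frame: the origin (TCP) lies at the very end of the fingers, on their centre line; the grasp point (between the pads) lies 19 mm behind it (env.grip_point_offset is the distance from the TCP to the grasp point, in mm); z points along the fingers, y is the line along which they close (so a half turn about z gives the same grasp; the last joint's range is limited). The gripper opens to 91 mm and grips with 3 to 60 N. Pads are 32 mm wide; open, the fingers measure 118 mm over their backs; the gripper's body (76 mm by 178 mm) begins 60 mm behind the grasp point.
Start: joints at [67.036, 18.312, 89.639, -0, 72.044, -1.146], TCP at [213.71, 533.827, 213.976] pointing down, gripper open.
Joint ranges: [-177.97, 177.97], [-48.28, 115.42], [12.27, 149.76], [-77.06, 257.06], [2.81, 150.46], [-146.56, 146.56]. Speed limits (degrees/s): [147.25, 147.25, 180, 180, 180, 180].

INTERFACE

Orientations are given as [roll, pitch, yaw] about the fixed x, y, z axes, in that order (R = Rz(yaw) Ry(pitch) Rx(roll)).
In Python, from workcell import env gives the robot as it stands. The module is installed in compiled form; this text tells all that it offers.
- The arm moves only by the tool arm_command, never from a script. Its argument "rows" is a list of rows, each an object with "delta_pos": the shift along the tool's x, y, z in mm, a list of three; "roll": the turn about the tool's z in units of 5 degrees (1.0 is 5 degrees); "jaw": the opening in per cent of the stroke, from 0 (shut) to 100 (fully open). A call has 1 to 20 rows; each row is the pose to reach, as a shift and turn from the pose commanded when the call began, along the tool's axes at that moment; what a row does not reach only later rows make up. A row lasts 1/12 s, in which the tool goes at most 41.7 mm and 7.16 degrees, less where a joint would pass 70% of its speed; a pose out of reach is approached as far as the arm can. A call with a gripper value outside its range is refused whole. The fingers move at their own pace and stop on an object; "squeeze" is the grip in N (left out, the last holds). Time passes only in rows, so rows that repeat a pose let the fingers close. It gives the time, the measured TCP pose, the force, the opening and the grip force at its end, in the units of the state.
- env.state(): the state, without advancing time (a new reading comes with each control period).
- env.grab_frame(name): name is "scene" or "top" or "wrist"; returns a dict with "img" (480x640x3 uint8, blue, green, red), "z_map" (480x640 float32, mm along the optical axis (not along the pixel's ray), 0 where there is no reading), "fov_y" (degrees; the focal length in pixels is half the picture's height over the tangent of half this angle, whatever the lens; pixels are square), "cx", "cy" (the principal point, pixels), "R" (3x3) and "t" (3): a world point X has camera coordinates R X + t; the wrist camera has in their place "T_tool_cam" (4x4, takes a point from camera to tool coordinates, whose origin is the TCP and whose axes are the flange's). Camera axes: x right, y down, z forward; pixel columns grow to the right and rows downward; lengths in mm; the calibration is good to about 2 mm. A picture is of the moment at which its call begins: read the wrist's pose just before it.
- env.job_done(): hands the job in; it is judged then, once.
The state is a dict: "time_s": time; "qpos": joint angles; "qvel": joint speeds; "effort": joint torques, N m; "ee_pos": TCP position; "ee_rot": TCP orientation; "force": force on the tool from outside, world axes, zero at the start; "torque": the same for the moment, N m; "gripper_width": finger opening in mm; "gripper_force": force on a finger pad.
Only numpy, scipy, OpenCV 4.12 (cv2) and the standard library are available. Lean on these libraries where they do the work, as an engineer would, in place of code of your own. Each camera call takes 0.05 s, during which the arm holds its last target. There are 200 camera calls.

TASK

Push the empty tray that was left standing out fully home into its slide, then hook a fingertip behind the raised lip of the tray with the wooden stamp block and draw it out all the way to its stop, so that the stamp can be taken. Nothing is to be picked up: do not touch the stamp block or the cutter, keep the cutter's tray shut, and leave the jars and the timer where they stand.

Things in the scene. Friction and masses are not known exactly. Their poses are not given: they have to be found in the camera images.
- empty_slide: Fixed bed of the low plywood slide whose tray carries nothing and starts standing part-way out (50 to 80 mm): 160 (x) x 85 (y) x 33 mm high, metal strips on its top edges. Three alike stand side by side in any order, facing the robot. Origin: centre of the underside, on the table. Its -x axis is the way the tray draws out (towards the robot), +x is home. At home the lip is 80 mm ahead (-x) of the origin.
- empty_tray (a joint): Slide of the tray that carries nothing and starts standing part-way out (50 to 80 mm), in m: 0 fully home, 0.100 drawn out to its stop. It stays where it is left; moving it takes about 2 N (1.5 N friction and 8 N s/m). 0.2 kg.
- empty_lip (a point): Centre of the top edge of the empty tray's upright wooden front lip: 12 mm thick (x), 71 wide (y), top 46 mm above the table; moves with the tray, axes as the slide's. Behind it (+x) is an empty finger space 48 mm long (x), 61 wide (y), floor 15 mm above the table, bounded by a bar 26 mm and side walls 28 mm high. Nothing in front of the lip; 9 mm of air under it.
- stamp_slide: Fixed bed of the low plywood slide whose tray carries the wooden stamp block and starts shut: 160 (x) x 85 (y) x 33 mm high, metal strips on its top edges. Three alike stand side by side in any order, facing the robot. Origin: centre of the underside, on the table. Its -x axis is the way the tray draws out (towards the robot), +x is home. At home the lip is 80 mm ahead (-x) of the origin.
- stamp_tray (a joint): Slide of the tray that carries the wooden stamp block and starts shut, in m: 0 fully home, 0.100 drawn out to its stop. It stays where it is left; moving it takes about 2 N (1.5 N friction and 8 N s/m). 0.2 kg.
- stamp_lip (a point): Centre of the top edge of the stamp tray's upright wooden front lip: 12 mm thick (x), 71 wide (y), top 46 mm above the table; moves with the tray, axes as the slide's. Behind it (+x) is an empty finger space 48 mm long (x), 61 wide (y), floor 15 mm above the table, bounded by a bar 26 mm and side walls 28 mm high. Nothing in front of the lip; 9 mm of air under it.
- cutter_slide: Fixed bed of the low plywood slide whose tray carries the flower-shaped metal cutter and starts shut: 160 (x) x 85 (y) x 33 mm high, metal strips on its top edges. Three alike stand side by side in any order, facing the robot. Origin: centre of the underside, on the table. Its -x axis is the way the tray draws out (towards the robot), +x is home. At home the lip is 80 mm ahead (-x) of the origin.
- cutter_tray (a joint): Slide of the tray that carries the flower-shaped metal cutter and starts shut, in m: 0 fully home, 0.100 drawn out to its stop. It stays where it is left; moving it takes about 2 N (1.5 N friction and 8 N s/m). 0.2 kg.
- cutter_lip (a point): Centre of the top edge of the cutter tray's upright wooden front lip: 12 mm thick (x), 71 wide (y), top 46 mm above the table; moves with the tray, axes as the slide's. Behind it (+x) is an empty finger space 48 mm long (x), 61 wide (y), floor 15 mm above the table, bounded by a bar 26 mm and side walls 28 mm high. Nothing in front of the lip; 9 mm of air under it.
- stamp_well (a point): Centre of the floor of the rear compartment (88 x 61 mm) of the stamp block's tray, 103 mm behind (+x) that tray's lip, 15 mm above the table.
- stamp_block: Small wooden stamp block with a knob on top, 37 x 42 x 46 mm, standing loose in the rear compartment of its tray. Origin: centre of its underside, z up.
- round_cutter: Flower-shaped thin metal clay cutter, 48 x 53 x 22 mm, lying loose in the rear compartment of its tray. Origin: centre of its underside, z up.
- cream_jar: Bystander: closed glaze jar with a ribbed lid, 62 x 64 x 82 mm, standing on the table left of and nearer the robot than the slides. Origin: centre of its underside.
- moss_jar: Bystander: closed glaze jar, 56 x 56 x 68 mm, standing on the table close to the left of the slides, beside the fixed wooden tool chest (its top, with a clay disc lying on it, is 151 mm above the table). Origin: centre of its underside.
- timer: Bystander: round wind-up timer with a knob on top, 67 x 67 x 45 mm, standing on the table between robot and slides. Origin: centre of its underside.

How it is judged:
By the outcome, as a careful person would: the job done as asked, in the order asked, and still so for the second after the job is handed in, with the robot touching nothing.
It also fails if it takes over 48 s, if anything falls off the work surface, if the arm or the gripper's body presses on something with over 40 N, if the wrist force passes 120 N, or if a joint passes its speed limit or range.

## Working session

There is one attempt and no reset: what is moved stays moved. The work goes in short steps, Python scripts to look and compute and a tool call to move; the robot and the scene stay as the last step left them, time stands still between calls to the robot, and variables do not carry over. Pictures are saved under pics/ and viewed, at most 10 in all, crops included, and the job is handed in when it is done.

Besides the shell and the picture viewer there is one more tool, called after "Request:" as name(argument=value, ...) on one line, values as JSON. arm_command: Moves the arm, as the interface text tells. Its arguments: {"type":"object","properties":{"rows":{"type":"array"},"squeeze":{"type":"number"}},"required":["rows"]}

```bash
mkdir -p pics; cat > h.py <<'E'
import numpy as np, cv2
from workcell import env
def cloud(f):
    z=f["z_map"];F=240/np.tan(np.radians(f["fov_y"])/2)
    v,u=np.mgrid[0:480,0:640]
    P=np.stack([(u-f["cx"])/F*z,(v-f["cy"])/F*z,z],-1)
    W=(P-np.array(f["t"]).ravel())@np.array(f["R"])
    W[z<=0]=np.nan
    return W
E
python3 - <<'E'
from h import *
for n in("top","scene"):
    f=env.grab_frame(n);cv2.imwrite(f"pics/{n}1.png",f["img"]);np.savez(f"{n}1.npz",W=cloud(f),img=f["img"])
s=env.state();print(s["ee_pos"],s["ee_rot"],s["time_s"],s["gripper_width"])
E
```

```text
[213.53406866 533.40141551 213.19505771] [-1.79907372e+02 -1.73798694e-03  1.58182744e+02] 0.1 91.5635752884811
```

View pics/top1.png

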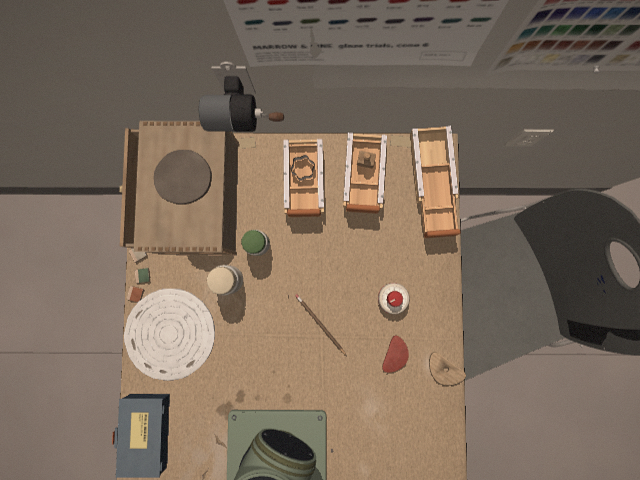

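View pics/scene1.png

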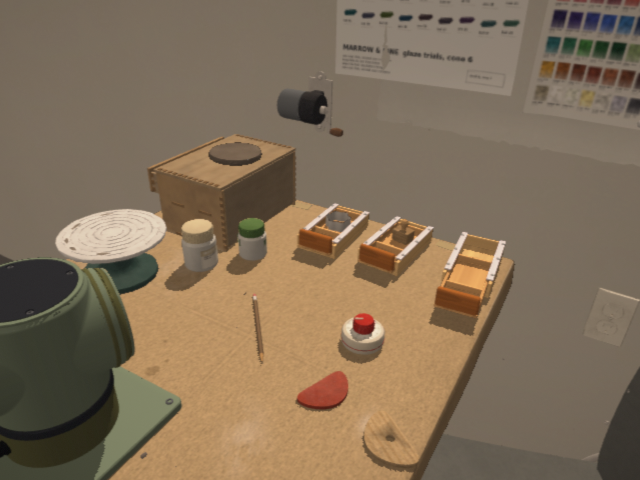

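The top view shows the cutter's slide at about (304,177), the stamp's at (366,172), and the empty one at the right, turned slightly, with its lip at about (442,233). The timer is at (394,299), the moss jar at (254,242) and the cream jar at (223,280).

```bash
python3 - <<'E'
from h import *
d=np.load("top1.npz");W=d["W"];img=d["img"]
hsv=cv2.cvtColor(img,cv2.COLOR_BGR2HSV)
for n,(u0,u1,v0,v1) in dict(cut=(275,335,125,225),stamp=(336,396,125,222),empty=(405,465,120,245)).items():
    w=W[v0:v1,u0:u1].reshape(-1,3);h=hsv[v0:v1,u0:u1].reshape(-1,3)
    m=(w[:,2]>8)&(w[:,2]<60)
    r=cv2.minAreaRect(w[m][:,:2].astype(np.float32));print(n,r,np.round(cv2.boxPoints(r)).tolist())
    # white strips
    m2=(w[:,2]>25)&(w[:,2]<42)&(h[:,1]<60)&(h[:,2]>150)
    r=cv2.minAreaRect(w[m2][:,:2].astype(np.float32));print(" strips",m2.sum(),r,np.round(cv2.boxPoints(r)).tolist())
    m3=(w[:,2]>40)&(w[:,2]<50);q=w[m3][:,:2]
    m4=m3&(w[:,0]<np.nanmin(w[m][:,0])+25);q=w[m4]
    r=cv2.minAreaRect(q[:,:2].astype(np.float32));print(" lip",m4.sum(),q.mean(0).round(1),r)
for n,(u,v) in dict(timer=(394,299),moss=(254,242),cream=(223,280),origin=(285,455)).items(): print(n,W[v,u].round())
from scipy.spatial.transform import Rotation as R
s=env.state();print(R.from_euler('xyz',s["ee_rot"],degrees=True).as_matrix().round(3))
E
```

```text
cut ((616.0525512695312, -55.772789001464844), (208.50196838378906, 131.3969268798828), 0.11319507658481598) [[512.0, 10.0], [512.0, -122.0], [720.0, -121.0], [720.0, 10.0]]
 strips 690 ((604.9290771484375, -54.090023040771484), (149.31333923339844, 85.05171966552734), 1.3587288856506348) [[529.0, -13.0], [531.0, -98.0], [681.0, -95.0], [679.0, -10.0]]
 lip 186 [518.4 -57.3  45.7] ((518.5828247070312, -56.63832092285156), (12.469795227050781, 69.78060913085938), 3.260795831680298)
stamp ((620.3153686523438, -191.68673706054688), (200.53286743164062, 131.1971435546875), 0.2031223475933075) [[520.0, -126.0], [520.0, -258.0], [721.0, -257.0], [720.0, -126.0]]
 strips 706 ((617.4510498046875, -187.82962036132812), (85.0523681640625, 149.60707092285156), 86.24945068359375) [[540.0, -225.0], [689.0, -235.0], [695.0, -150.0], [546.0, -141.0]]
 lip 186 [ 527.7 -182.3   45.8] ((528.1188354492188, -182.23870849609375), (68.12104797363281, 12.636569023132324), 86.2593002319336)
empty ((594.0671997070312, -342.3564453125), (254.47406005859375, 135.57571411132812), 0.21480678021907806) [[467.0, -275.0], [467.0, -411.0], [722.0, -410.0], [721.0, -274.0]]
 strips 693 ((632.4541625976562, -338.65667724609375), (149.1994171142578, 85.73859405517578), 4.296271800994873) [[555.0, -301.0], [561.0, -387.0], [710.0, -376.0], [704.0, -290.0]]
 lip 187 [ 474.8 -349.6   46.1] ((475.2362976074219, -350.5289611816406), (12.118996620178223, 69.01168060302734), 4.239086627960205)
timer [ 337. -245.   44.]
moss [453.  43.  66.]
cream [375. 100.  85.]
origin [ 81. -37. 190.]
[[-0.928  0.372 -0.001]
 [ 0.372  0.928 -0.001]
 [ 0.    -0.002 -1.   ]]
```

Request:
arm_command(rows=[{"delta_pos": [-531, -743, 0], "roll": 12.8, "jaw": 0}, {"delta_pos": [-531, -743, 0], "roll": 12.8, "jaw": 0}, {"delta_pos": [-531, -743, 0], "roll": 12.8, "jaw": 0}, {"delta_pos": [-531, -743, 0], "roll": 12.8, "jaw": 0}, {"delta_pos": [-531, -743, 0], "roll": 12.8, "jaw": 0}, {"delta_pos": [-531, -743, 0], "roll": 12.8, "jaw": 0}, {"delta_pos": [-531, -743, 0], "roll": 12.8, "jaw": 0}, {"delta_pos": [-531, -743, 0], "roll": 12.8, "jaw": 0}, {"delta_pos": [-531, -743, 0], "roll": 12.8, "jaw": 0}, {"delta_pos": [-531, -743, 0], "roll": 12.8, "jaw": 0}, {"delta_pos": [-531, -743, 0], "roll": 12.8, "jaw": 0}, {"delta_pos": [-531, -743, 0], "roll": 12.8, "jaw": 0}, {"delta_pos": [-531, -743, 0], "roll": 12.8, "jaw": 0}, {"delta_pos": [-531, -743, 0], "roll": 12.8, "jaw": 0}, {"delta_pos": [-531, -743, 0], "roll": 12.8, "jaw": 0}, {"delta_pos": [-531, -743, 0], "roll": 12.8, "jaw": 0}, {"delta_pos": [-531, -743, 0], "roll": 12.8, "jaw": 0}, {"delta_pos": [-531, -743, 0], "roll": 12.8, "jaw": 0}, {"delta_pos": [-531, -743, 0], "roll": 12.8, "jaw": 0}, {"delta_pos": [-531, -743, 0], "roll": 12.8, "jaw": 0}], squeeze=20)

```text
time_s: 1.77
ee_pos: [411.2, -277.8, 213.6]
ee_rot: [-180.0, -0.0, 94.1]
force: [0.1, 0.5, 0.9]
gripper_width: 0.4
gripper_force: 0.0
```

Request:
arm_command(rows=[{"delta_pos": [0, 0, 0], "roll": 0, "jaw": 0}, {"delta_pos": [0, 0, 0], "roll": 0, "jaw": 0}, {"delta_pos": [0, 0, 0], "roll": 0, "jaw": 0}])

```text
time_s: 2.02
ee_pos: [410.9, -275.0, 213.2]
ee_rot: [-179.9, -0.1, 94.1]
force: [1.2, 0.3, -0.8]
gripper_width: 0.7
gripper_force: 0.0
```

Request:
arm_command(rows=[{"delta_pos": [-40, 7, 10], "roll": 0, "jaw": 0}, {"delta_pos": [-80, 13, 20], "roll": 0, "jaw": 0}, {"delta_pos": [-80, 13, 60], "roll": 0, "jaw": 0}, {"delta_pos": [-80, 13, 95], "roll": 0, "jaw": 0}, {"delta_pos": [-80, 13, 125], "roll": 0, "jaw": 0}, {"delta_pos": [-80, 13, 155], "roll": 0, "jaw": 0}, {"delta_pos": [-80, 13, 175], "roll": 0, "jaw": 0}, {"delta_pos": [-80, 13, 188], "roll": 0, "jaw": 0}, {"delta_pos": [-80, 13, 188], "roll": 0, "jaw": 0}, {"delta_pos": [-80, 13, 188], "roll": 0, "jaw": 0}, {"delta_pos": [-80, 13, 188], "roll": 0, "jaw": 0}])

```text
time_s: 2.93
ee_pos: [431.1, -354.1, 27.2]
ee_rot: [179.9, 0.1, 94.3]
force: [0.4, 0.1, 0.0]
gripper_width: 0.1
gripper_force: 0.0
```

```bash
python3 - <<'E'
from h import *
s=env.state();print(s["ee_pos"],s["ee_rot"],s["force"])
f=env.grab_frame("scene");cv2.imwrite("pics/s2.png",cv2.resize(f["img"][200:400,300:560],None,fx=3,fy=3))
E
```

```text
[ 431.14856944 -354.08451918   27.24127593] [1.79916232e+02 7.04794803e-02 9.42512183e+01] [0.40401186 0.10020428 0.00317569]
```

View pics/s2.png

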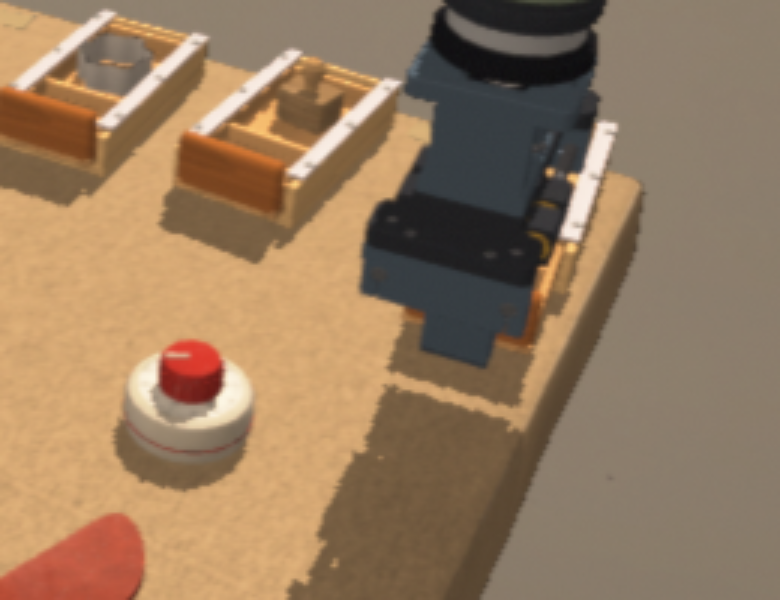

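The closed fingers stand just in front of the empty tray's lip, centred on it, at about (460,340) in the crop. Pushing now.

Request:
arm_command(rows=[{"delta_pos": [0, 10, 0], "roll": 0, "jaw": 0}, {"delta_pos": [0, 16, 0], "roll": 0, "jaw": 0}, {"delta_pos": [0, 22, 0], "roll": 0, "jaw": 0}, {"delta_pos": [0, 29, 0], "roll": 0, "jaw": 0}, {"delta_pos": [0, 36, 0], "roll": 0, "jaw": 0}, {"delta_pos": [0, 43, 0], "roll": 0, "jaw": 0}, {"delta_pos": [0, 50, 0], "roll": 0, "jaw": 0}, {"delta_pos": [0, 57, 0], "roll": 0, "jaw": 0}, {"delta_pos": [0, 64, 0], "roll": 0, "jaw": 0}, {"delta_pos": [0, 70, 0], "roll": 0, "jaw": 0}, {"delta_pos": [0, 75, 0], "roll": 0, "jaw": 0}, {"delta_pos": [0, 79, 0], "roll": 0, "jaw": 0}, {"delta_pos": [0, 82, 0], "roll": 0, "jaw": 0}, {"delta_pos": [0, 84, 0], "roll": 0, "jaw": 0}])

```text
time_s: 4.15
ee_pos: [514.4, -348.2, 25.8]
ee_rot: [-180.0, -0.0, 94.2]
force: [-2.2, 0.4, 1.5]
gripper_width: 0.5
gripper_force: 0.9
```

Request:
arm_command(rows=[{"delta_pos": [0, 2, 0], "roll": 0, "jaw": 0}, {"delta_pos": [0, 4, 0], "roll": 0, "jaw": 0}, {"delta_pos": [0, 6, 0], "roll": 0, "jaw": 0}])

```text
time_s: 4.4
ee_pos: [520.0, -347.7, 25.8]
ee_rot: [-180.0, -0.0, 94.2]
force: [-1.3, 0.8, 1.4]
gripper_width: 0.5
gripper_force: 0.9
```

Request:
arm_command(rows=[{"delta_pos": [0, 2, 0], "roll": 0, "jaw": 0}, {"delta_pos": [0, 4, 0], "roll": 0, "jaw": 0}, {"delta_pos": [0, 4, 0], "roll": 0, "jaw": 0}])

```text
time_s: 4.65
ee_pos: [524.5, -347.6, 25.8]
ee_rot: [180.0, -0.0, 94.2]
force: [0.1, 0.1, 0.2]
gripper_width: 0.1
gripper_force: 0.3
```

Request:
arm_command(rows=[{"delta_pos": [0, 2, 0], "roll": 0, "jaw": 0}, {"delta_pos": [0, 3, 0], "roll": 0, "jaw": 0}])

```text
time_s: 4.82
ee_pos: [527.2, -347.4, 25.8]
ee_rot: [-180.0, -0.0, 94.2]
force: [-1.3, -0.1, 0.1]
gripper_width: 0.6
gripper_force: 0.8
```

Request:
arm_command(rows=[{"delta_pos": [0, 1, 0], "roll": 0, "jaw": 0}, {"delta_pos": [0, 2, 0], "roll": 0, "jaw": 0}])

```text
time_s: 4.98
ee_pos: [529.1, -347.3, 25.8]
ee_rot: [-180.0, -0.0, 94.2]
force: [-0.8, 0.9, 0.1]
gripper_width: 0.5
gripper_force: 0.8
```

Request:
arm_command(rows=[{"delta_pos": [0, 1, 0], "roll": 0, "jaw": 0}, {"delta_pos": [0, 2, 0], "roll": 0, "jaw": 0}])

```text
time_s: 5.15
ee_pos: [531.1, -347.1, 25.9]
ee_rot: [-180.0, -0.0, 94.2]
force: [-1.3, 1.2, -0.3]
gripper_width: 0.4
gripper_force: 0.8
```

Request:
arm_command(rows=[{"delta_pos": [0, 1, 0], "roll": 0, "jaw": 0}, {"delta_pos": [0, 2, 0], "roll": 0, "jaw": 0}, {"delta_pos": [0, 3, 0], "roll": 0, "jaw": 0}])

```text
time_s: 5.4
ee_pos: [532.0, -347.0, 25.8]
ee_rot: [-179.7, -0.0, 94.2]
force: [-9.8, -0.9, 3.7]
gripper_width: 0.2
gripper_force: 4.8
```

```bash
python3 - <<'E'
from h import *
s=env.state();print(s["ee_pos"],s["force"])
f=env.grab_frame("scene");cv2.imwrite("pics/s3.png",cv2.resize(f["img"][210:330,400:530],None,fx=5,fy=5,interpolation=cv2.INTER_CUBIC))
E
```

```text
[ 531.95078463 -346.98138468   25.77107754] [-9.84214667 -0.92974766  3.67955771]
```

View pics/s3.png

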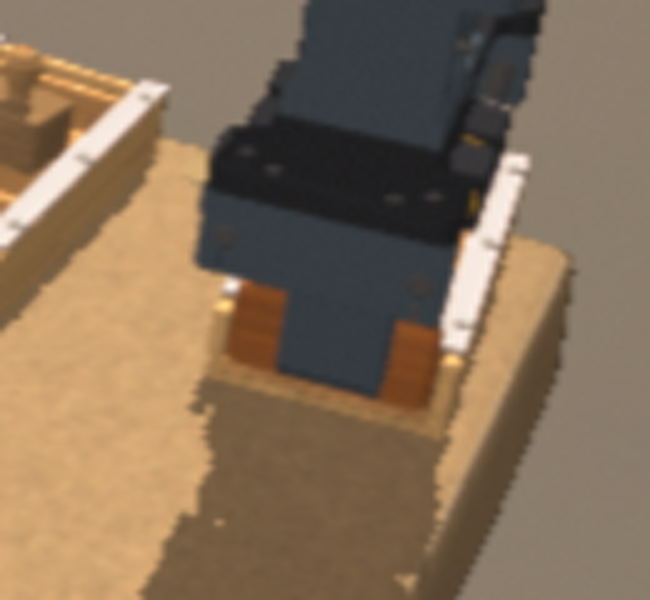

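Wrist force rose to 10 N with no further motion, and the lip is flush with its slide: the empty tray is home. Backing off and lifting.

Request:
arm_command(rows=[{"delta_pos": [0, -8, 0], "roll": 0, "jaw": 0}, {"delta_pos": [0, -20, 0], "roll": 0, "jaw": 0}, {"delta_pos": [0, -20, -20], "roll": 0, "jaw": 0}, {"delta_pos": [0, -20, -50], "roll": 0, "jaw": 0}, {"delta_pos": [0, -20, -80], "roll": 0, "jaw": 0}, {"delta_pos": [0, -20, -105], "roll": 0, "jaw": 0}, {"delta_pos": [0, -20, -110], "roll": 0, "jaw": 0}, {"delta_pos": [0, -20, -110], "roll": 0, "jaw": 0}, {"delta_pos": [0, -20, -110], "roll": 0, "jaw": 0}])

```text
time_s: 6.2
ee_pos: [513.6, -348.2, 135.3]
ee_rot: [-180.0, -0.0, 94.2]
force: [-1.0, -0.4, 0.3]
gripper_width: 0.5
gripper_force: 0.0
```

Request:
arm_command(rows=[{"delta_pos": [35, 12, 0], "roll": 0.4, "jaw": 0}, {"delta_pos": [70, 24, 0], "roll": 0.8, "jaw": 0}, {"delta_pos": [105, 37, 0], "roll": 1.2, "jaw": 0}, {"delta_pos": [140, 49, 0], "roll": 1.6, "jaw": 0}, {"delta_pos": [160, 56, 0], "roll": 1.6, "jaw": 0}, {"delta_pos": [160, 56, 0], "roll": 1.6, "jaw": 0}, {"delta_pos": [160, 56, 0], "roll": 1.6, "jaw": 0}, {"delta_pos": [160, 56, 0], "roll": 1.6, "jaw": 0}])

```text
time_s: 6.87
ee_pos: [557.5, -185.1, 134.5]
ee_rot: [-179.9, -0.0, 86.2]
force: [-0.2, -0.0, -0.3]
gripper_width: 0.5
gripper_force: 0.0
```

```bash
python3 - <<'E'
from h import *
from scipy.spatial.transform import Rotation as R
s=env.state();print(s["ee_pos"],s["ee_rot"])
f=env.grab_frame("wrist");cv2.imwrite("pics/w4.png",f["img"])
f2=env.grab_frame("scene");cv2.imwrite("pics/s4.png",cv2.resize(f2["img"][190:340,330:530],None,fx=4,fy=4,interpolation=cv2.INTER_CUBIC))
Tc=np.array(f["T_tool_cam"]);Rt=R.from_euler('xyz',s["ee_rot"],degrees=True).as_matrix()
Rw=Rt@Tc[:3,:3];p=Rt@Tc[:3,3]+s["ee_pos"]
f["R"]=Rw.T;f["t"]=-Rw.T@p
W=cloud(f);np.savez("w4.npz",W=W)
for y in(-182,-205,-160):
    w=W.reshape(-1,3);m=(abs(w[:,1]-y)<2)&(w[:,0]>500)&(w[:,0]<600)
    q=w[m];q=q[np.argsort(q[:,0])];print(y,len(q),q[::max(1,len(q)//25)][:,[0,2]].round().astype(int).tolist())
E
```

```text
[ 557.53490033 -185.13253015  134.52928089] [-1.79865659e+02 -9.62036627e-03  8.61883180e+01]
-182 550 [[500, 2], [505, 1], [510, 2], [513, 4], [524, 46], [527, 48], [530, 48], [534, 43], [535, 16], [539, 16], [543, 16], [547, 15], [550, 17], [553, 204], [556, 16], [560, 15], [563, 17], [567, 16], [571, 17], [576, 17], [579, 17], [583, 27], [587, 27], [592, 18], [595, 17]]
-205 495 [[501, 1], [504, 3], [508, 1], [513, 2], [522, 46], [525, 47], [528, 47], [531, 46], [533, 25], [536, 16], [540, 17], [543, 17], [547, 17], [550, 16], [554, 15], [558, 16], [562, 17], [566, 16], [569, 16], [574, 16], [577, 17], [581, 27], [584, 28], [588, 16], [592, 16], [596, 16], [600, 15]]
-160 36739 [[500, 2], [514, 257], [520, 256], [524, 241], [528, 259], [531, 256], [534, 262], [536, 245], [539, 260], [541, 252], [544, 253], [547, 237], [549, 239], [551, 258], [554, 240], [556, 244], [559, 258], [562, 248], [564, 258], [566, 260], [569, 242], [572, 238], [574, 259], [578, 248], [585, 236], [600, 232]]
```

View pics/w4.png

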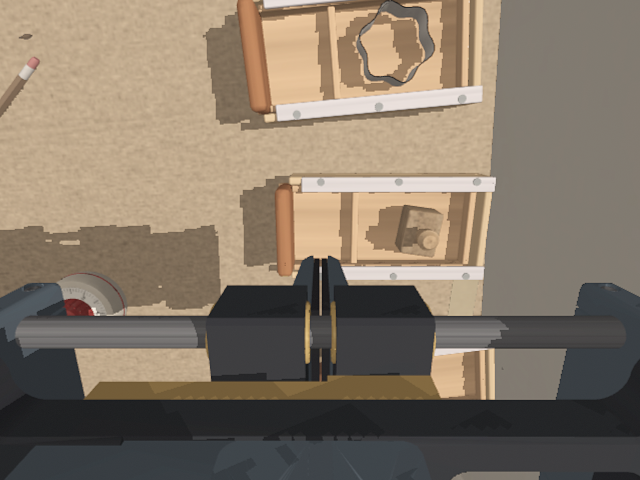

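View pics/s4.png

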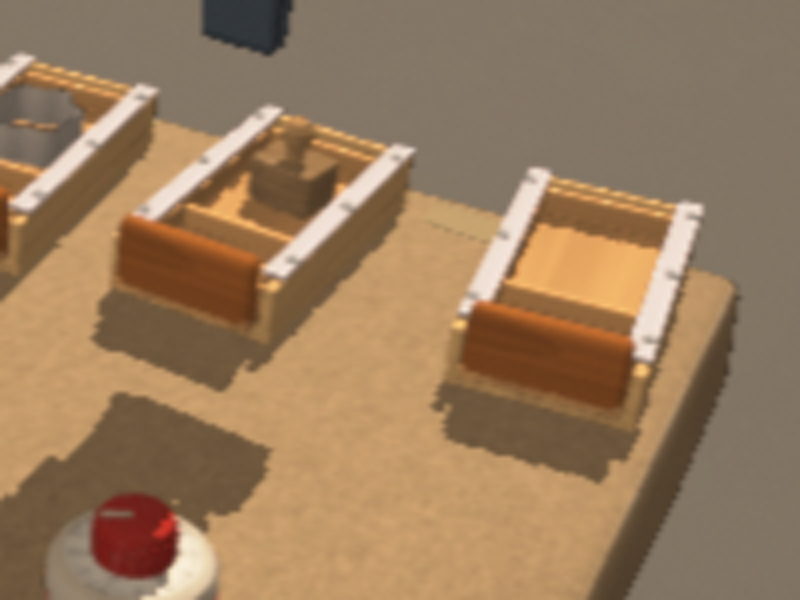

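The wrist view shows the empty tray shut and the stamp tray's finger space around x 535–580 at the TCP's y, with the lip at x 522–534; the fingertips are centred above it. The scene view agrees. Going down.

Request:
arm_command(rows=[{"delta_pos": [0, 0, 25], "roll": 0, "jaw": 0}, {"delta_pos": [0, 0, 50], "roll": 0, "jaw": 0}, {"delta_pos": [0, 0, 70], "roll": 0, "jaw": 0}, {"delta_pos": [0, 0, 85], "roll": 0, "jaw": 0}, {"delta_pos": [0, 0, 97], "roll": 0, "jaw": 0}, {"delta_pos": [0, 0, 105], "roll": 0, "jaw": 0}, {"delta_pos": [0, 0, 109], "roll": 0, "jaw": 0}, {"delta_pos": [0, 0, 109], "roll": 0, "jaw": 0}, {"delta_pos": [0, 0, 109], "roll": 0, "jaw": 0}])

```text
time_s: 7.72
ee_pos: [558.6, -185.3, 27.3]
ee_rot: [180.0, 0.0, 86.1]
force: [0.1, -0.1, 0.7]
gripper_width: 0.7
gripper_force: 0.0
```

Request:
arm_command(rows=[{"delta_pos": [0, -5, 0], "roll": 0, "jaw": 0}, {"delta_pos": [0, -10, 0], "roll": 0, "jaw": 0}, {"delta_pos": [0, -14, 0], "roll": 0, "jaw": 0}, {"delta_pos": [0, -18, 0], "roll": 0, "jaw": 0}, {"delta_pos": [0, -22, 0], "roll": 0, "jaw": 0}, {"delta_pos": [0, -26, 0], "roll": 0, "jaw": 0}, {"delta_pos": [0, -30, 0], "roll": 0, "jaw": 0}, {"delta_pos": [0, -34, 0], "roll": 0, "jaw": 0}])

```text
time_s: 8.38
ee_pos: [524.5, -182.6, 27.3]
ee_rot: [179.9, 0.0, 86.2]
force: [0.9, 0.1, 2.3]
gripper_width: 0.8
gripper_force: 1.0
```

Request:
arm_command(rows=[{"delta_pos": [0, -4, 0], "roll": 0, "jaw": 0}, {"delta_pos": [0, -8, 0], "roll": 0, "jaw": 0}, {"delta_pos": [0, -12, 0], "roll": 0, "jaw": 0}, {"delta_pos": [0, -16, 0], "roll": 0, "jaw": 0}, {"delta_pos": [0, -20, 0], "roll": 0, "jaw": 0}, {"delta_pos": [0, -24, 0], "roll": 0, "jaw": 0}, {"delta_pos": [0, -28, 0], "roll": 0, "jaw": 0}, {"delta_pos": [0, -32, 0], "roll": 0, "jaw": 0}, {"delta_pos": [0, -36, 0], "roll": 0, "jaw": 0}, {"delta_pos": [0, -40, 0], "roll": 0, "jaw": 0}, {"delta_pos": [0, -44, 0], "roll": 0, "jaw": 0}, {"delta_pos": [0, -48, 0], "roll": 0, "jaw": 0}, {"delta_pos": [0, -52, 0], "roll": 0, "jaw": 0}, {"delta_pos": [0, -56, 0], "roll": 0, "jaw": 0}, {"delta_pos": [0, -60, 0], "roll": 0, "jaw": 0}, {"delta_pos": [0, -64, 0], "roll": 0, "jaw": 0}, {"delta_pos": [0, -68, 0], "roll": 0, "jaw": 0}, {"delta_pos": [0, -71, 0], "roll": 0, "jaw": 0}, {"delta_pos": [0, -74, 0], "roll": 0, "jaw": 0}, {"delta_pos": [0, -76, 0], "roll": 0, "jaw": 0}])

```text
time_s: 10.05
ee_pos: [449.2, -177.4, 27.0]
ee_rot: [179.9, -0.0, 86.1]
force: [6.8, -0.2, -3.1]
gripper_width: 0.6
gripper_force: 3.3
```

Request:
arm_command(rows=[{"delta_pos": [0, -2, 0], "roll": 0, "jaw": 0}, {"delta_pos": [0, -3, 0], "roll": 0, "jaw": 0}])

```text
time_s: 10.22
ee_pos: [449.2, -177.5, 27.1]
ee_rot: [179.5, 0.0, 86.1]
force: [11.8, 1.3, -8.4]
gripper_width: 0.2
gripper_force: 5.6
```

Request:
arm_command(rows=[{"delta_pos": [0, -1, 0], "roll": 0, "jaw": 0}, {"delta_pos": [0, -2, 0], "roll": 0, "jaw": 0}, {"delta_pos": [0, -3, 0], "roll": 0, "jaw": 0}])

```text
time_s: 10.47
ee_pos: [449.2, -177.7, 27.4]
ee_rot: [179.2, 0.0, 86.0]
force: [17.6, 3.4, -12.4]
gripper_width: 0.2
gripper_force: 8.4
```

Request:
arm_command(rows=[{"delta_pos": [0, 6, 0], "roll": 0, "jaw": 0}, {"delta_pos": [0, 18, 0], "roll": 0, "jaw": 0}, {"delta_pos": [0, 20, 0], "roll": 0, "jaw": 0}, {"delta_pos": [0, 20, -20], "roll": 0, "jaw": 0}, {"delta_pos": [0, 20, -50], "roll": 0, "jaw": 0}, {"delta_pos": [0, 20, -85], "roll": 0, "jaw": 0}, {"delta_pos": [0, 20, -120], "roll": 0, "jaw": 0}, {"delta_pos": [0, 20, -150], "roll": 0, "jaw": 0}, {"delta_pos": [0, 20, -150], "roll": 0, "jaw": 0}, {"delta_pos": [0, 20, -150], "roll": 0, "jaw": 0}])

```text
time_s: 11.3
ee_pos: [462.2, -178.3, 178.0]
ee_rot: [179.9, 0.0, 86.2]
force: [-0.1, 0.4, -1.3]
gripper_width: 0.2
gripper_force: 0.0
```

```bash
python3 - <<'E'
from h import *
from scipy.spatial.transform import Rotation as R
s=env.state();print(s["ee_pos"],s["ee_rot"])
f=env.grab_frame("wrist");cv2.imwrite("pics/w5.png",f["img"])
Tc=np.array(f["T_tool_cam"]);Rt=R.from_euler('xyz',s["ee_rot"],degrees=True).as_matrix()
Rw=Rt@Tc[:3,:3];p=Rt@Tc[:3,3]+s["ee_pos"]
f["R"]=Rw.T;f["t"]=-Rw.T@p
g=env.grab_frame("top");cv2.imwrite("pics/t5.png",g["img"])
for n,W in(("wrist",cloud(f)),("top",cloud(g))):
    w=W.reshape(-1,3)
    for nm,y0,y1 in(("stamp",-225,-135),("empty",-395,-300),("cut",-100,-10)):
        m=(w[:,2]>42)&(w[:,2]<50)&(w[:,1]>y0)&(w[:,1]<y1)&(w[:,0]>400)&(w[:,0]<570)
        q=w[m]
        if len(q)>20: print(n,nm,len(q),np.median(q,0).round(1),cv2.minAreaRect(q[:,:2].astype(np.float32)))
E
```

```text
[ 462.21563463 -178.26435113  178.01538387] [1.79912602e+02 2.09456503e-02 8.61797140e+01]
wrist stamp 1022 [ 432.6 -172.3   46.8] ((486.3333435058594, -176.91464233398438), (69.49083709716797, 120.74202728271484), 86.69794464111328)
wrist cut 1447 [517.8 -53.6  46.8] ((518.5639038085938, -54.737178802490234), (12.33066177368164, 70.52801513671875), 1.4637807607650757)
top stamp 32 [ 433.8 -147.2   46.3] ((434.947998046875, -153.50985717773438), (23.15662956237793, 10.751730918884277), 89.55267333984375)
top cut 177 [518.2 -59.7  45.9] ((518.9262084960938, -56.62171173095703), (11.919334411621094, 69.77204132080078), 2.0849714279174805)
```

View pics/w5.png

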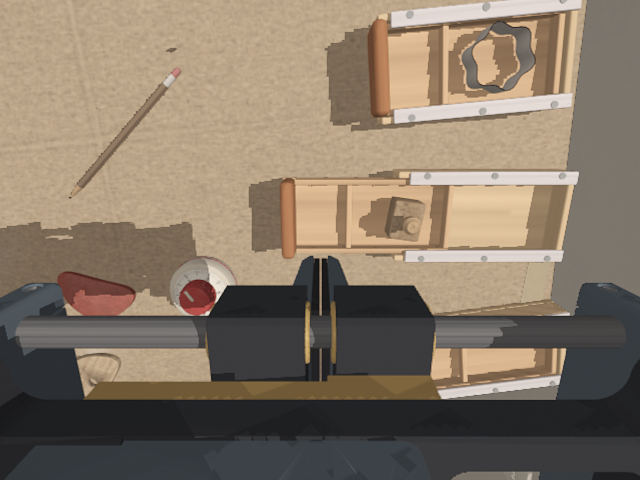

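View pics/t5.png

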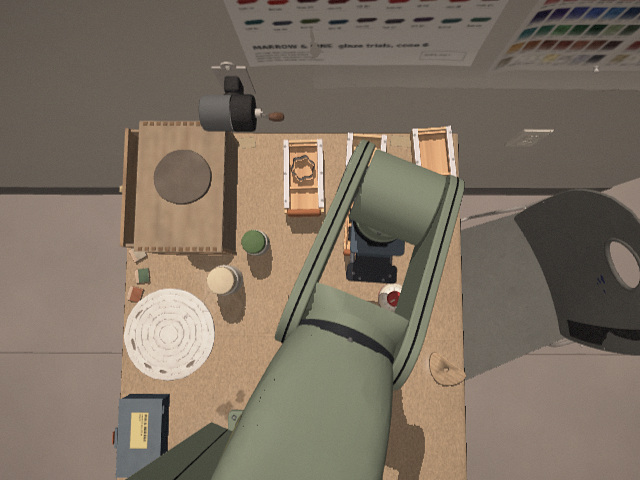

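The wrist view shows the stamp tray drawn far out with the stamp undisturbed; the cutter tray is still shut. The top view is hidden by the arm, so I clear the arm and check both travels.

Request:
arm_command(rows=[{"delta_pos": [0, 0, -40], "roll": 0, "jaw": 0}, {"delta_pos": [322, -132, -40], "roll": 0, "jaw": 0}, {"delta_pos": [322, -132, -40], "roll": 0, "jaw": 0}, {"delta_pos": [322, -132, -40], "roll": 0, "jaw": 0}, {"delta_pos": [322, -132, -40], "roll": 0, "jaw": 0}, {"delta_pos": [322, -132, -40], "roll": 0, "jaw": 0}, {"delta_pos": [322, -132, -40], "roll": 0, "jaw": 0}, {"delta_pos": [322, -132, -40], "roll": 0, "jaw": 0}, {"delta_pos": [322, -132, -40], "roll": 0, "jaw": 0}, {"delta_pos": [322, -132, -40], "roll": 0, "jaw": 0}, {"delta_pos": [322, -132, -40], "roll": 0, "jaw": 0}, {"delta_pos": [322, -132, -40], "roll": 0, "jaw": 0}, {"delta_pos": [322, -132, -40], "roll": 0, "jaw": 0}])

```text
time_s: 12.48
ee_pos: [351.8, 150.8, 215.8]
ee_rot: [-179.9, 0.1, 86.2]
force: [-0.3, 0.5, 0.5]
gripper_width: 0.7
gripper_force: 0.0
```

```bash
python3 - <<'E'
from h import *
s=env.state();print(s["ee_pos"],s["time_s"])
f=env.grab_frame("top");W=cloud(f);hsv=cv2.cvtColor(f["img"],cv2.COLOR_BGR2HSV)
for n,(u0,u1,v0,v1) in dict(cut=(275,335,125,225),stamp=(336,396,125,268),empty=(405,465,120,245)).items():
    w=W[v0:v1,u0:u1].reshape(-1,3);h=hsv[v0:v1,u0:u1].reshape(-1,3)
    m2=(w[:,2]>25)&(w[:,2]<42)&(h[:,1]<60)&(h[:,2]>150)
    r=cv2.minAreaRect(w[m2][:,:2].astype(np.float32))
    m=(w[:,2]>42)&(w[:,2]<50)&(w[:,0]<570);q=cv2.minAreaRect(w[m][:,:2].astype(np.float32))
    print(n,r,q,"dist",np.linalg.norm(np.subtract(r[0],q[0])).round(1))
for n,(u,v) in dict(timer=(394,299),moss=(254,242),cream=(223,280)).items(): print(n,W[v,u].round())
E
```

```text
[351.79738516 150.81863321 215.83244583] 12.4833
cut ((604.50048828125, -54.24968338012695), (150.05923461914062, 84.77108001708984), 1.3586046695709229) ((518.9315185546875, -56.63818359375), (12.067588806152344, 69.75729370117188), 1.8443446159362793) dist 85.6
stamp ((617.0300903320312, -187.66868591308594), (84.8174057006836, 149.02000427246094), 86.23133087158203) ((484.862548828125, -188.7825164794922), (68.54068756103516, 129.44256591796875), 76.14665222167969) dist 132.2
empty ((632.3419189453125, -338.5048522949219), (149.79904174804688, 86.65254974365234), 4.632058620452881) ((547.4521484375, -344.5423278808594), (12.440526008605957, 70.33782958984375), 4.767971992492676) dist 85.1
timer [ 337. -245.   45.]
moss [452.  43.  68.]
cream [375. 101.  82.]
```

```bash
python3 - <<'E'
from h import *
f=env.grab_frame("top");W=cloud(f);w=W[125:268,336:396].reshape(-1,3)
m=(w[:,2]>42)&(w[:,2]<50)&(w[:,0]<460);q=cv2.minAreaRect(w[m][:,:2].astype(np.float32))
print(q,np.linalg.norm(np.subtract((617.2,-187.7),q[0])))
E
```

```text
((432.2838134765625, -176.35382080078125), (69.38523864746094, 12.050055503845215), 86.11161804199219) 185.26395175746288
```

The stamp tray is 99.9 mm out, so at its stop. The empty tray is home, and the cutter tray, jars and timer have not moved.

```bash
python3 -c "
from workcell import env
print(env.job_done())"
```

```text
the job is handed in; nothing more can be done
None
```

The job is handed in after about 12.5 s of robot time: the empty tray is pushed fully home, then the stamp tray drawn out to its stop (99.9 mm measured), with the stamp block and cutter untouched, the cutter tray shut, and the jars and timer unmoved.

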